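Take the pile on the soldering bench apart and put each thing back on its place

TASK

To clear the bench, the soldering things were piled up on the little instrument case. Take the pile apart one thing at a time from the top down, keeping everything upright, and put each on its own place: the small brass tin in the small round dish, then the solder spool all the way down over the spindle's post, then the black tin in the large round dish, and last the instrument case flat in the rectangular tray. Leave the green circuit board where it lies.

Things in the scene. Friction and masses are not known exactly. Their poses are not given: they have to be found in the camera images.
- flux_tin: Small round brass tin, upright cylinder 34 mm in diameter, 26 mm high, about 60 g. Origin: centre of its underside, z up. At the start it stands on top of the solder spool.
- spool: Solder spool standing on end (axis vertical): white end flanges, full of bright wire, a plain hollow cylinder 46 mm in outer diameter, 30 mm high, with a 24 mm bore right through along its axis, about 220 g. Origin: on the axis at its underside, z up. At the start it stands on the black tin.
- parts_tin: Black round lidded tin, upright cylinder 56 mm in diameter, 32 mm high, about 160 g. Origin: centre of its underside, z up. At the start it stands on the instrument case.
- case: Small bare aluminium instrument case, a closed box 92 mm long (x axis), 58 mm wide (y axis), 34 mm high, about 300 g; dark end panels, each with a brass socket standing out 3 mm. Origin: centre of its underside, z up. At the start it lies on the bench under the pile, which is 122 mm high in all, its things roughly centred on each other. It may go either way round in the tray.
- dish_small: The smaller of two round white dishes fixed to the bench: 52 mm in diameter inside its rim, 60 mm outside, floor 3 mm above the bench, rim top 7 mm above the bench. Origin: centre, at bench level, z up.
- dish_large: The larger of two round white dishes fixed to the bench: 76 mm in diameter inside its rim, 84 mm outside, floor 3 mm above the bench, rim top 7 mm above the bench. Origin: centre, at bench level, z up.
- spindle: Spool spindle fixed to the bench: a flat round white foot 68 mm in diameter and 6 mm high with a plain upright dark steel post in the middle, 8 mm in diameter, whose top is 30 mm above the bench. Origin: centre of the foot, at bench level, z up along the post.
- tray: Rectangular white tray fixed to the bench: 112 by 78 mm inside its rim (long side along its x axis), 120 by 86 mm outside, floor 3 mm above the bench, rim top 7 mm above the bench. Origin: centre, at bench level, z up.
- board: Half-built green circuit board lying loose on 6 mm feet, 70 mm (x) by 85 mm (y), about 18 mm high over its parts. Not to be moved. Origin: centre, at bench level.

How it is judged:
By the outcome, as a careful person would: the job done as asked, in the order asked, and still so for the second after the job is handed in, with the robot touching nothing.
It also fails if it takes over 115 s, if anything falls off the work surface, if the arm or the gripper's body presses on something with over 40 N, if the wrist force passes 120 N, or if a joint passes its speed limit or range.

ROBOT

A 6-joint arm with a two-finger parallel gripper is mounted at the origin on the work surface. World frame = base frame: x ahead of the robot, y to its left, z up, the work surface at z = 0. Lengths are in m, angles in degrees, forces in N, time in s.
With the tool pointing down it reaches from about 0.3 to 0.75 m from the base axis. Payload 8.5 kg.
Tool frame: the origin (TCP) lies on the centre line of the jaws, within the pads' length; the fingertips stand tips_ahead ahead of it and the grasp point (between the pads) lies 3 mm ahead of it (tips_ahead is the distance from the TCP to the fingertips, in m); z points along the fingers, y is the line along which they close (so a half turn about z gives the same grasp; the last joint's range is limited). The gripper opens to 85 mm and grips with 20 to 120 N. Pads are 22 mm wide; open, the fingers measure 114 mm over their backs; the gripper's body (76 mm by 85 mm) begins 54 mm behind the grasp point. The pads swing forward as they close: fully open they stand 13 mm farther back than shut.
Start: joints at [64.383, 21.807, 74.336, -0, 83.858, -12.336], TCP at [0.126, 0.535, 0.253] pointing down, gripper open.
Joint ranges: [-178.18, 178.18], [-50.72, 133.34], [12.68, 142.11], [-81.47, 261.47], [9.98, 163.14], [-165.26, 165.26]. Speed limits (degrees/s): [136.94, 136.94, 180, 180, 180, 180].

INTERFACE

Orientations are given as a 3x3 rotation matrix whose columns are the frame's x, y, z axes.
In Python, from rig import observe, get_image, close_job, tips_ahead gives the robot as it stands.
- The arm moves only by the tool creep_tool, called as name(argument=value, ...) on one line, values as JSON. Schema: {"type":"object","properties":{"ticks":{"type":"array","items":{"type":"number"},"minItems":5,"maxItems":50},"clamp_n":{"type":"number"},"only":{"type":"string"},"quiet":{"type":"boolean"},"lines":{"type":"string"}},"required":["ticks"],"additionalProperties":false}. ticks is one flat list of numbers that holds 1 to 10 rows one after another, with no inner brackets; each row has 5 numbers: dx, dy, dz in m, then a turn about the tool's z in degrees, then the finger opening in m; each row shifts and turns the commanded pose from where the row before left it, along the tool's axes as they then stand; what a row does not reach is not made up. A row lasts 1/10 s, in which the tool goes at most 0.05 m and 8.59 degrees, less where a joint would pass 70% of its speed; a pose out of reach is approached as far as the arm can. The fingers move at their own pace and stop on an object; clamp_n is the grip in N (left out, the last holds). Time passes only in rows, so rows that do not move let the fingers close. The tool returns the time, the measured TCP pose, the force, the opening and the grip force at its end. only (a regular expression) keeps the lines of the reply that match it, lines (a string "A,B") keeps lines A to B, and quiet returns only ok. Input that does not fit is refused with a message, and nothing moves.
- observe(): the state, without advancing time (a new reading comes with each control period).
- get_image(name): name is "scene" or "top"; returns a dict with "pixels" (420x560x3 uint8, red, green, blue), "depth" (420x560 float32, m along the optical axis (not along the pixel's ray), 0 where there is no reading), "K" (3x3 intrinsics, pixels), "distortion" ([k1, k2, p1, p2, k3] as OpenCV has them; the pictures are not rectified), "extrinsics" (4x4, takes a point from world to camera coordinates). Camera axes: x right, y down, z forward; pixel columns grow to the right and rows downward; lengths in m; the calibration is good to about 2 mm. A picture is of the moment at which its call begins.
- close_job(): hands the job in; it is judged then, once.
The state is a dict: "time_s": time; "q": joint angles; "qvel": joint speeds; "joint_efforts": joint torques, N m; "position": TCP position; "tool_rot": TCP orientation; "ft_force": force on the tool from outside, world axes, zero at the start; "wrist_torque": the same for the moment, N m; "grip_width": finger opening in m; "gripper_force": force on a finger pad.
Only numpy, scipy, OpenCV 4.12 (cv2) and the standard library are available. Lean on these libraries where they do the work, as an engineer would, in place of code of your own. Each camera call takes 0.05 s, during which the arm holds its last target. There are 200 camera calls.

## Working session

There is one attempt and no reset: what is moved stays moved. The work goes in short steps, Python scripts to look and compute and a tool call to move; the robot and the scene stay as the last step left them, time stands still between calls to the robot, and variables do not carry over. Pictures are saved under pics/ and viewed, at most 14 in all, crops included, and the job is handed in when it is done.

```bash
mkdir -p pics; ls; python3 - <<'E'
from rig import observe,get_image,tips_ahead
import cv2,numpy as np
s=observe();print(s['time_s'],s['position'],np.round(s['tool_rot'],3).tolist(),s['grip_width'],tips_ahead() if callable(tips_ahead) else tips_ahead)
for n in('scene','top'):
    i=get_image(n);cv2.imwrite(f'pics/{n}0.png',i['pixels'][:,:,::-1]);np.savez(f'{n}0.npz',**i)
    print(n,i['K'].tolist(),i['distortion'],np.round(i['extrinsics'],4).tolist(),(i['depth']>0).mean())
E
```

```text
pics
0.0 [0.12622803 0.53504393 0.25270935] [[-0.973, 0.23, -0.001], [0.23, 0.973, -0.001], [0.0, -0.001, -1.0]] 0.08532601454614111 0.022
scene [[445.9697421694597, 0.0, 282.1188235434143], [0.0, 445.9697421694597, 212.3479833557886], [0.0, 0.0, 1.0]] [-0.00186047  0.          0.          0.          0.        ] [[-0.6517, 0.7581, -0.0228, 0.3354], [0.4511, 0.3633, -0.8152, -0.1637], [-0.6097, -0.5415, -0.5788, 1.4478], [0.0, 0.0, 0.0, 1.0]] 0.9958971088435374
top [[406.61705315407016, 0.0, 281.8114160341563], [0.0, 406.61705315407016, 210.73995418045578], [0.0, 0.0, 1.0]] [-0.08754267  0.          0.          0.          0.        ] [[-0.0174, -0.9998, -0.0027, 0.0078], [-0.9847, 0.0176, -0.1736, 0.5511], [0.1736, -0.0004, -0.9848, 1.032], [0.0, 0.0, 0.0, 1.0]] 0.9958205782312926
```

View pics/scene0.png

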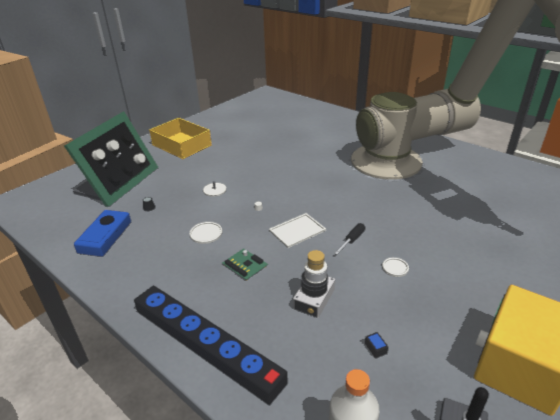

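View pics/top0.png

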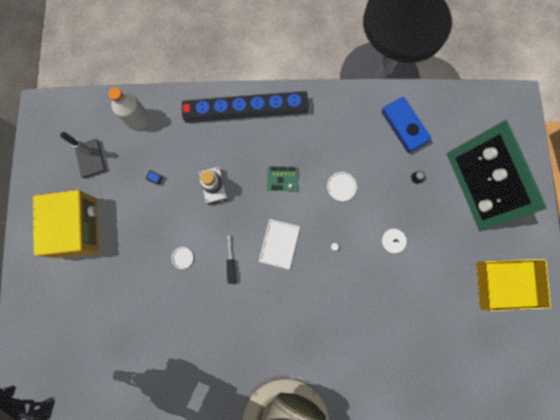

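The scene view shows the pile at about (314,285). The small dish is at (395,267), tray (298,230), large dish (206,232), spindle (214,188) and board (246,263). In the top view the pile is at (211,185), small dish (182,258), tray (279,244), large dish (342,187), spindle (394,241) and board (283,179).

```bash
cat > h.py <<'E'
import numpy as np,cv2
from rig import observe,get_image
def ray(i,uv,z):
    uv=np.array(uv,float).reshape(-1,1,2)
    p=cv2.undistortPoints(uv,i['K'],i['distortion'])[:,0]
    E=i['extrinsics'];R=E[:3,:3];c=-R.T@E[:3,3]
    d=np.c_[p,np.ones(len(p))]@R
    return c+d*((z-c[2])/d[:,2])[:,None]
def blob(i,mask,box,z):
    """largest contour in box (u0,v0,u1,v1) -> hull points on plane z"""
    m=np.zeros(mask.shape,np.uint8);u0,v0,u1,v1=box;m[v0:v1,u0:u1]=mask[v0:v1,u0:u1]
    c=max(cv2.findContours(m,0,2)[0],key=cv2.contourArea)
    return ray(i,c[:,0],z)
def rect(P):
    c,s,a=cv2.minAreaRect((P[:,:2]*1000).astype(np.float32));return np.round(c,1),np.round(s,1),round(a,1)
def hsv(i):return cv2.cvtColor(i['pixels'],cv2.COLOR_RGB2HSV)
def goto(x,y,z,ang=None):
    """deltas in tool axes from measured pose"""
    s=observe();R=s['tool_rot'];d=np.array([x,y,z])-s['position'];print('tool delta',np.round(R.T@d,4),'yaw y-axis',np.degrees(np.arctan2(R[1,1],R[0,1])).round(1))
E
python3 - <<'E'
from h import *
B={'top':dict(dish_s=(165,242,200,275),dish_l=(322,168,362,206),spin=(378,226,412,256),tray=(255,215,305,272)),
 'scene':dict(dish_s=(378,255,412,280),dish_l=(185,220,226,244),spin=(200,180,230,198),tray=(265,210,330,250))}
for n in('top','scene'):
    i=dict(np.load(n+'0.npz'));h=hsv(i)
    w=((h[...,1]<50)&(h[...,2]>165)).astype(np.uint8)
    for k,b in B[n].items():
        print(n,k,rect(blob(i,w,b,.006 if k=='spin' else .007)))
    br=((h[...,0]>10)&(h[...,0]<28)&(h[...,1]>90)&(h[...,2]>80)).astype(np.uint8)
    print(n,'tin top',rect(blob(i,br,(195,165,225,196) if n=='top' else (303,248,330,272),.122)))
    c=i['pixels'][150:215,180:245] if n=='top' else i['pixels'][240:325,280:350]
    cv2.imwrite(f'pics/c{n}.png',cv2.resize(c,None,fx=6,fy=6,interpolation=2)[:,:,::-1])
E
python3 -c "
import cv2,numpy as np
a=cv2.imread('pics/ctop.png');b=cv2.imread('pics/cscene.png');o=np.zeros((510,810,3),np.uint8);o[:390,:390]=a;o[:,390:]=b;cv2.imwrite('pics/c.png',o[:,:800])"
```

```text
top dish_s (array([434.1, 273.6]), array([58.3, 57.1]), 89.4)
top dish_l (array([ 625.9, -170. ]), array([81.2, 83.6]), 43.6)
top spin (array([ 471.7, -307.2]), array([69.8, 66.1]), 88.7)
top tray (array([468.3,   7.9]), array([ 87.7, 122.6]), 74.7)
top tin top (array([627.8, 185. ]), array([33.4, 28.5]), 44.3)
scene dish_s (array([429.2, 273.2]), array([60.8, 56.9]), 27.8)
scene dish_l (array([ 623.1, -169.3]), array([84.3, 82.6]), 38.9)
scene spin (array([ 466.9, -307.7]), array([66.5, 68.3]), 38.6)
scene tray (array([462.6,   8.9]), array([ 94.6, 122.1]), 75.1)
scene tin top (array([633.8, 193.9]), array([56.8, 30.2]), 38.0)
```

View pics/c.png

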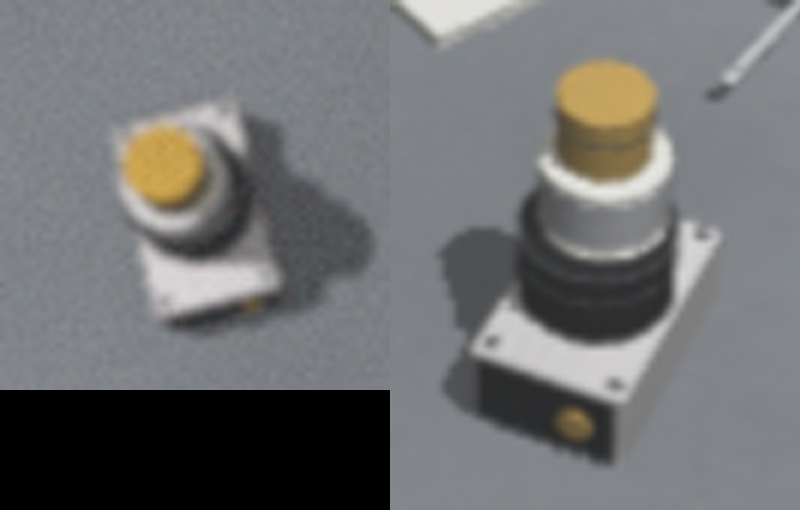

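The crops show the brass lid centred at top pixel (207,178) and scene pixel (316,256). The case-top corners are at top (199,172), (219,167), (227,197), (206,203), and the case's long side points roughly towards the robot.

```bash
python3 - <<'E'
from h import *
t=dict(np.load('top0.npz'));s=dict(np.load('scene0.npz'))
f=lambda L,o:[((u-2.5)/6+o[0],(v-2.5)/6+o[1]) for u,v in L]
r=lambda a:(a[:,:2]*1000).round(1).tolist()
print('lid',r(ray(t,f([(163,166)],(180,150)),.122)),r(ray(s,f([(216,96)],(280,240)),.122)))
P=ray(t,f([(115,130),(237,100),(281,278),(158,318)],(180,150)),.034);print('case top',r(P),rect(P))
Q=ray(s,f([(80,350),(238,402),(330,235)],(280,240)),.034);print('case scene',r(Q),'ctr',((Q[0]+Q[2])/2*1000).round(1))
print('spool top scene',r(ray(s,f([(216,158)],(280,240)),.096)))
# tin/parts via top: spool outline ellipse centre, black outline
print('spool top cam',r(ray(t,f([(180,186)],(180,150)),.096)))
goto(.63,.188,.24)
goto(.63,.188,.131)
E
```

```text
lid [[627.2, 185.7]] [[625.0, 187.1]]
case top [[668.1, 224.8], [681.2, 168.7], [597.2, 147.7], [579.8, 203.4]] (array([630.8, 185.8]), array([90.9, 58.2]), 13.6)
case scene [[678.4, 171.3], [663.0, 227.5], [577.7, 205.0]] ctr [628.1 188.2  34. ]
spool top scene [[626.2, 188.8]]
spool top cam [[625.1, 183.1]]
tool delta [-0.57   -0.2221  0.0129] yaw y-axis 76.7
tool delta [-0.57   -0.2219  0.1219] yaw y-axis 76.7
```

creep_tool(ticks=[-0.02, -0.008, 0, 0, 0.085, -0.04, -0.0155, 0, 0, 0.085, -0.04, -0.0155, 0, 0, 0.085, -0.04, -0.0155, 0, 0, 0.085, -0.04, -0.0155, 0, 0, 0.085, -0.04, -0.0155, 0, 0, 0.085, -0.04, -0.0155, 0, 0, 0.085, -0.04, -0.0155, 0, 0, 0.085, -0.04, -0.0155, 0, 0, 0.085, -0.04, -0.0155, 0, 0, 0.085], clamp_n=30)

```text
time_s: 1.1
position: [0.4635, 0.3031, 0.2531]
tool_rot: [[-0.973, 0.23, -0.001], [0.23, 0.973, -0.0], [0.001, -0.0, -1.0]]
ft_force: [-1.0, 0.4, 0.5]
grip_width: 0.085
gripper_force: 0.0
```

```bash
python3 -c "
from h import *
goto(.6265,.186,.2)"
```

```text
tool delta [-0.1856 -0.0765  0.053 ] yaw y-axis 76.7
```

creep_tool(ticks=[-0.037, -0.015, 0, 0, 0.085, -0.037, -0.015, 0, 0, 0.085, -0.037, -0.015, 0, 0, 0.085, -0.037, -0.015, 0, 0, 0.085, 0, 0, 0, -7, 0.085, 0, 0, 0, -7, 0.085, 0, 0, 0, -7, 0.085, 0, 0, 0, -6.5, 0.085, 0, 0, 0, 0, 0.085, 0, 0, 0, 0, 0.085])

```text
time_s: 2.1
position: [0.5925, 0.2121, 0.253]
tool_rot: [[-0.97, -0.243, -0.001], [-0.243, 0.97, -0.0], [0.001, 0.0, -1.0]]
ft_force: [-0.1, -0.0, -0.3]
grip_width: 0.0854
gripper_force: 0.0
```

```bash
python3 -c "
from h import *
goto(.6265,.186,.131)"
```

```text
tool delta [-0.0268 -0.0335  0.122 ] yaw y-axis 104.0
```

creep_tool(ticks=[-0.0135, -0.017, 0, 0, 0.085, -0.0133, -0.0165, 0, 0, 0.085, 0, 0, 0.03, 0, 0.085, 0, 0, 0.03, 0, 0.085, 0, 0, 0.03, 0, 0.085, 0, 0, 0.02, 0, 0.085, 0, 0, 0.015, 0, 0.085, 0, 0, 0, 0, 0.085, 0, 0, 0, 0, 0.085])

```text
time_s: 3.0
position: [0.627, 0.1862, 0.1288]
tool_rot: [[-0.97, -0.244, 0.0], [-0.244, 0.97, 0.0], [-0.0, -0.0, -1.0]]
ft_force: [-1.1, 0.2, -0.9]
grip_width: 0.085
gripper_force: 0.0
```

```bash
python3 - <<'E'
from h import *
goto(.6262,.1864,.127)
i=get_image('scene');cv2.imwrite('pics/s1.png',cv2.resize(i['pixels'][190:330,240:400],None,fx=4,fy=4)[:,:,::-1])
E
```

```text
tool delta [0.0007 0.0004 0.0018] yaw y-axis 104.1
```

View pics/s1.png

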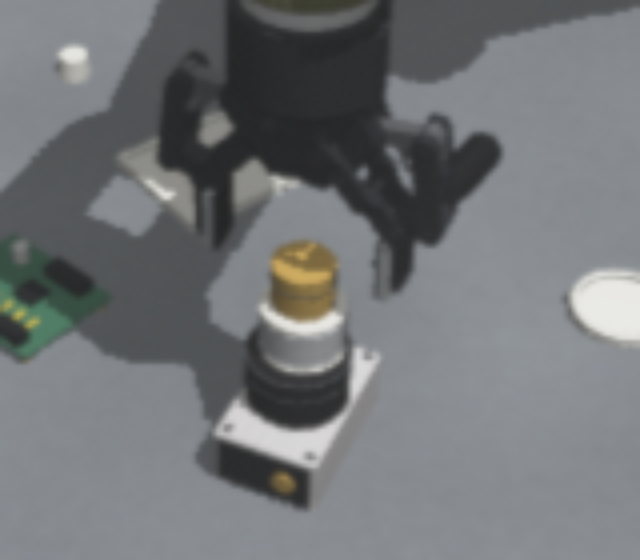

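The jaws straddle the brass lid, with tips at crop pixels (215,245) and (385,295). I'll close partway to check tip height against the spool.

creep_tool(ticks=[0, 0, 0, 0, 0.042, 0, 0, 0, 0, 0.042, 0, 0, 0, 0, 0.042, 0, 0, 0, 0, 0.042, 0, 0, 0, 0, 0.042, 0, 0, 0, 0, 0.042], clamp_n=30)

```text
time_s: 3.65
position: [0.6267, 0.1861, 0.1283]
tool_rot: [[-0.969, -0.246, -0.0], [-0.246, 0.969, 0.0], [0.0, 0.0, -1.0]]
ft_force: [0.0, 0.3, 0.3]
grip_width: 0.0421
gripper_force: 0.0
```

```bash
python3 - <<'E'
from h import *
i=get_image('scene');cv2.imwrite('pics/s2.png',cv2.resize(i['pixels'][220:330,270:370],None,fx=5,fy=5)[:,:,::-1])
E
```

```text
(no output)
```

View pics/s2.png

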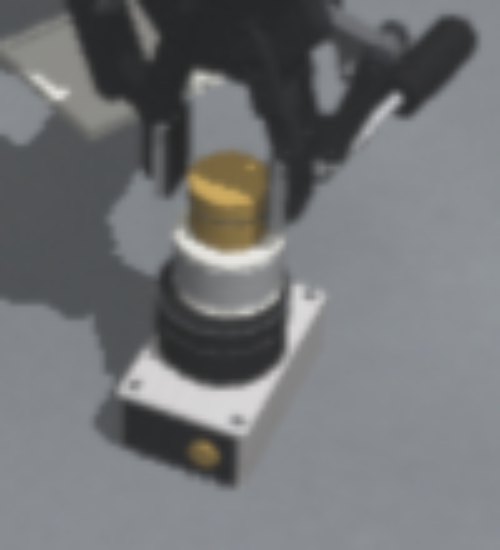

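The tips sit about 15 mm below the lid top, midpoint at crop pixel (230,205), and are clear of the spool. Gripping now, then lifting.

creep_tool(ticks=[0, 0, 0, 0, 0.025, 0, 0, 0, 0, 0.025, 0, 0, 0, 0, 0.025, 0, 0, 0, 0, 0.025, 0, 0, -0.005, 0, 0.025, 0, 0, -0.015, 0, 0.025, 0, 0, -0.02, 0, 0.025, 0, 0, -0.02, 0, 0.025, 0, 0, 0, 0, 0.025], clamp_n=30)

```text
time_s: 4.6
position: [0.6276, 0.1863, 0.1911]
tool_rot: [[-0.969, -0.246, 0.005], [-0.246, 0.969, 0.001], [-0.005, -0.001, -1.0]]
ft_force: [-0.2, -0.2, -0.9]
grip_width: 0.0326
gripper_force: 29.9
```

```bash
python3 -c "
from h import *
goto(.4315,.2734,.14)"
```

```text
tool delta [0.169  0.1327 0.0502] yaw y-axis 104.2
```

creep_tool(ticks=[0.015, 0.012, 0, 0, 0.025, 0.033, 0.026, 0, 0, 0.025, 0.035, 0.027, 0, 0, 0.025, 0.035, 0.027, 0, 0, 0.025, 0.033, 0.026, 0, 0, 0.025, 0.018, 0.0147, 0, 0, 0.025, 0, 0, 0.04, 0, 0.025, 0, 0, 0.04, 0, 0.025, 0, 0, 0, 0, 0.025, 0, 0, 0, 0, 0.025])

```text
time_s: 5.6
position: [0.4304, 0.2732, 0.1084]
tool_rot: [[-0.969, -0.246, -0.001], [-0.246, 0.969, -0.0], [0.001, -0.0, -1.0]]
ft_force: [0.8, 0.4, -0.3]
grip_width: 0.0322
gripper_force: 30.2
```

```bash
python3 -c "
from h import *
goto(.4315,.2734,.0362)"
```

```text
tool delta [-0.0012 -0.0001  0.0722] yaw y-axis 104.2
```

creep_tool(ticks=[0, 0, 0.03, 0, 0.025, 0, 0, 0.025, 0, 0.025, 0, 0, 0.01, 0, 0.025, 0, 0, 0.004, 0, 0.025, 0, 0, 0.0015, 0, 0.025, 0, 0, 0, 0, 0.025, 0, 0, 0, 0, 0.025])

```text
time_s: 6.3
position: [0.4308, 0.2734, 0.0387]
tool_rot: [[-0.969, -0.246, 0.002], [-0.246, 0.969, 0.001], [-0.002, 0.0, -1.0]]
ft_force: [0.6, -0.6, -0.6]
grip_width: 0.0328
gripper_force: 30.2
```

```bash
python3 -c "
from h import *
goto(.4315,.2734,.0362)"
```

```text
tool delta [-0.0007 -0.0002  0.0025] yaw y-axis 104.2
```

creep_tool(ticks=[0, 0, 0.001, 0, 0.025, 0, 0, 0.001, 0, 0.025, 0, 0, 0.0005, 0, 0.025, 0, 0, 0, 0, 0.025, 0, 0, 0, 0, 0.025])

```text
time_s: 6.8
position: [0.4304, 0.2733, 0.0355]
tool_rot: [[-0.969, -0.246, 0.0], [-0.246, 0.969, 0.0], [-0.0, 0.0, -1.0]]
ft_force: [-0.0, 0.3, 2.6]
grip_width: 0.0329
gripper_force: 30.6
```

creep_tool(ticks=[0, 0, 0.0005, 0, 0.025, 0, 0, 0.0005, 0, 0.025, 0, 0, 0, 0, 0.025])

```text
time_s: 7.1
position: [0.4304, 0.2733, 0.0354]
tool_rot: [[-0.969, -0.246, 0.001], [-0.246, 0.969, 0.0], [-0.001, -0.0, -1.0]]
ft_force: [-4.6, -2.5, 14.6]
grip_width: 0.0324
gripper_force: 31.7
```

Contact. Release, retreat upwards, and look again at the pile from overhead.

creep_tool(ticks=[0, 0, -0.0008, 0, 0.045, 0, 0, 0, 0, 0.055, 0, 0, 0, 0, 0.06, 0, 0, 0, 0, 0.06, 0, 0, 0, 0, 0.06, 0, 0, -0.02, 0, 0.06, 0, 0, -0.04, 0, 0.085, 0, 0, -0.04, 0, 0.085, 0, 0, -0.04, 0, 0.085, 0, 0, 0, 0, 0.085])

```text
time_s: 8.1
position: [0.4321, 0.274, 0.1799]
tool_rot: [[-0.969, -0.246, 0.009], [-0.246, 0.969, 0.003], [-0.009, 0.001, -1.0]]
ft_force: [-0.8, 0.5, 0.3]
grip_width: 0.085
gripper_force: 0.0
```

```bash
python3 - <<'E'
from h import *
a=get_image('scene');b=get_image('top')
o=np.zeros((480,800,3),np.uint8)
o[:,:400]=cv2.resize(a['pixels'][240:320,270:350][:80],(400,480))[:, :400] if 0 else cv2.resize(a['pixels'][235:331,275:355],(400,480))
o[:,400:]=cv2.resize(b['pixels'][150:246,170:250],(400,480))
cv2.imwrite('pics/s3.png',o[:,:,::-1])
goto(.626,.187,.2)
E
```

```text
tool delta [-0.1685 -0.1317 -0.0245] yaw y-axis 104.2
```

View pics/s3.png

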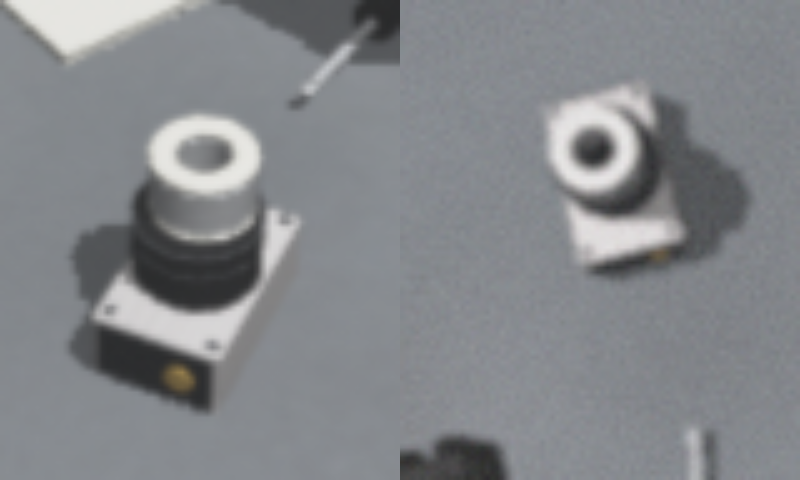

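The spool top is centred at scene (315.6,265.6) and top (208.4,179.6), still upright. Next I locate it and plan the approach.

creep_tool(ticks=[-0.015, -0.012, -0.002, 0, 0.085, -0.033, -0.026, -0.004, 0, 0.085, -0.035, -0.027, -0.004, 0, 0.085, -0.035, -0.027, -0.002, 0, 0.085, -0.033, -0.025, 0, 0, 0.085, -0.017, -0.0145, 0, 0, 0.085, 0, 0, 0.02, 0, 0.085, 0, 0, 0, 0, 0.085, 0, 0, 0, 0, 0.085])

```text
time_s: 9.1
position: [0.6248, 0.1872, 0.1658]
tool_rot: [[-0.969, -0.246, -0.003], [-0.246, 0.969, -0.0], [0.003, 0.001, -1.0]]
ft_force: [0.5, 0.0, -0.3]
grip_width: 0.0851
gripper_force: 0.0
```

```bash
python3 - <<'E'
from h import *
t=dict(np.load('top0.npz'));s=dict(np.load('scene0.npz'))
print(ray(s,[315.6-.4,265.6-.4],.096).round(4),ray(t,[208.4-.4,179.6-.4],.096).round(4))
goto(.626,.187,.098)
E
```

```text
[[0.625  0.1868 0.096 ]] [[0.6288 0.1872 0.096 ]]
tool delta [-0.0013 -0.0005  0.0678] yaw y-axis 104.2
```

creep_tool(ticks=[-0.0018, -0.001, 0.02, 0, 0.085, 0, 0, 0.03, 0, 0.085, 0, 0, 0.017, 0, 0.085, 0, 0, 0.003, 0, 0.085, 0, 0, 0, 0, 0.06, 0, 0, 0, 0, 0.05, 0, 0, 0, 0, 0.035, 0, 0, 0, 0, 0.035, 0, 0, 0, 0, 0.035, 0, 0, 0, 0, 0.035], clamp_n=45)

```text
time_s: 10.1
position: [0.628, 0.1871, 0.099]
tool_rot: [[-0.969, -0.246, 0.003], [-0.246, 0.969, 0.001], [-0.003, 0.0, -1.0]]
ft_force: [-1.4, 3.2, 6.9]
grip_width: 0.0446
gripper_force: 45.6
```

creep_tool(ticks=[0, 0, 0, 0, 0.035, 0, 0, 0, 0, 0.035, 0, 0, -0.005, 0, 0.035, 0, 0, -0.015, 0, 0.035, 0, 0, -0.03, 0, 0.035, 0, 0, -0.03, 0, 0.035, 0, 0, -0.02, 0, 0.035, 0, 0, 0, 0, 0.035, 0, 0, 0, 0, 0.035])

```text
time_s: 11.0
position: [0.6272, 0.1864, 0.1965]
tool_rot: [[-0.969, -0.246, -0.001], [-0.246, 0.969, -0.0], [0.001, -0.0, -1.0]]
ft_force: [-0.1, 0.3, -1.9]
grip_width: 0.0449
gripper_force: 46.4
```

```bash
python3 -c "
from h import *
goto(.4693,-.3074,.19)"
```

```text
tool delta [ 0.2743 -0.4399  0.0067] yaw y-axis 104.2
```

creep_tool(ticks=[0.011, -0.018, 0, 0, 0.035, 0.023, -0.037, 0, 0, 0.035, 0.023, -0.037, 0, 0, 0.035, 0.023, -0.037, 0, 0, 0.035, 0.023, -0.037, 0, 0, 0.035, 0.023, -0.037, 0, 0, 0.035, 0.023, -0.037, 0, 0, 0.035, 0.023, -0.037, 0, 0, 0.035, 0.023, -0.037, 0, 0, 0.035, 0.023, -0.037, 0, 0, 0.035])

```text
time_s: 12.0
position: [0.501, -0.2085, 0.1955]
tool_rot: [[-0.969, -0.246, -0.003], [-0.246, 0.969, 0.002], [0.002, 0.002, -1.0]]
ft_force: [0.7, 0.9, -1.9]
grip_width: 0.0449
gripper_force: 46.4
```

```bash
python3 -c "
from h import *
goto(.4693,-.3074,.19);print(observe()['q'])"
```

```text
tool delta [ 0.055  -0.0881  0.0054] yaw y-axis 104.2
[-3.51000103e+01  2.39570622e+01  8.09750421e+01 -3.90867035e-03
  7.52421380e+01 -1.39316118e+02]
```

creep_tool(ticks=[0.023, -0.037, 0, 0, 0.035, 0.022, -0.035, 0, 0, 0.035, 0.006, -0.009, 0, 0, 0.035, 0, 0, 0, 0, 0.035, 0, 0, 0.04, 0, 0.035, 0, 0, 0.04, 0, 0.035, 0, 0, 0.025, 0, 0.035, 0, 0, 0, 0, 0.035, 0, 0, 0, 0, 0.035])

```text
time_s: 12.9
position: [0.4734, -0.2974, 0.0925]
tool_rot: [[-0.969, -0.247, -0.0], [-0.247, 0.969, 0.0], [0.0, 0.0, -1.0]]
ft_force: [0.1, 0.6, -1.3]
grip_width: 0.0447
gripper_force: 46.8
```

```bash
python3 - <<'E'
from h import *
goto(.4693,-.3074,.0375)
b=get_image('scene');cv2.imwrite('pics/s4.png',cv2.resize(b['pixels'][130:230,160:280],(720,600))[:,:,::-1])
E
```

```text
tool delta [ 0.0065 -0.0087  0.055 ] yaw y-axis 104.3
```

View pics/s4.png

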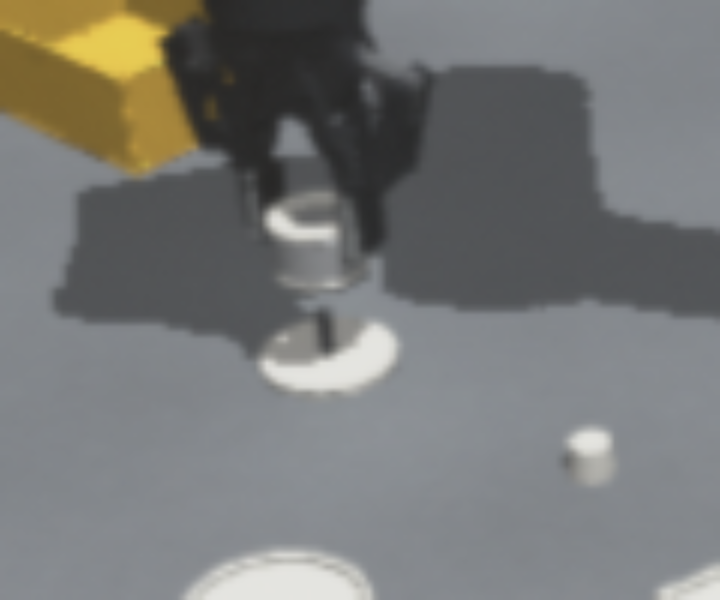

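The spool hangs upright above the spindle: post at crop (325,330), foot centre at (328,353), and the spool slightly left of it. I'll correct xy and come down to just above the post.

creep_tool(ticks=[0.0065, -0.0087, 0, 0, 0.035, 0, 0, 0.01, 0, 0.035, 0, 0, 0.01, 0, 0.035, 0, 0, 0, 0, 0.035, 0, 0, 0, 0, 0.035])

```text
time_s: 13.45
position: [0.4686, -0.3082, 0.0718]
tool_rot: [[-0.969, -0.246, -0.001], [-0.246, 0.969, 0.001], [0.0, 0.001, -1.0]]
ft_force: [-0.1, -0.4, -1.9]
grip_width: 0.0446
gripper_force: 46.8
```

```bash
python3 - <<'E'
from h import *
goto(.4693,-.3074,.0375)
b=get_image('scene');cv2.imwrite('pics/s5.png',cv2.resize(b['pixels'][150:220,180:264],(720,600))[:,:,::-1])
E
```

```text
tool delta [-0.0009  0.0006  0.0343] yaw y-axis 104.2
```

View pics/s5.png

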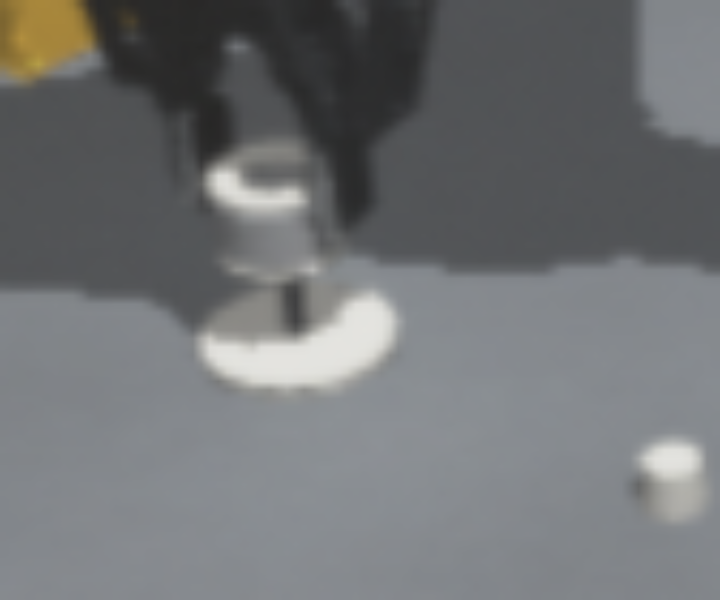

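The spool sits about 3 mm left of the post, which is at crop (294,305). I'll nudge it and lower it slowly.

creep_tool(ticks=[0.001, 0.0028, 0, 0, 0.035, 0, 0, 0.005, 0, 0.035, 0, 0, 0.01, 0, 0.035, 0, 0, 0.01, 0, 0.035, 0, 0, 0.005, 0, 0.035, 0, 0, 0, 0, 0.035, 0, 0, 0.001, 0, 0.035, 0, 0, 0.001, 0, 0.035, 0, 0, 0, 0, 0.035])

```text
time_s: 14.4
position: [0.4671, -0.3059, 0.0403]
tool_rot: [[-0.969, -0.246, 0.0], [-0.246, 0.969, -0.0], [-0.0, -0.0, -1.0]]
ft_force: [-0.7, 0.3, -1.1]
grip_width: 0.0449
gripper_force: 46.8
```

creep_tool(ticks=[0, 0, 0.001, 0, 0.035, 0, 0, 0.001, 0, 0.035, 0, 0, 0.0005, 0, 0.035, 0, 0, 0, 0, 0.035, 0, 0, 0, 0, 0.035])

```text
time_s: 14.9
position: [0.4671, -0.3059, 0.0389]
tool_rot: [[-0.969, -0.246, 0.001], [-0.246, 0.969, -0.001], [-0.0, -0.001, -1.0]]
ft_force: [-3.1, 2.6, 9.4]
grip_width: 0.0445
gripper_force: 47.7
```

creep_tool(ticks=[0, 0, 0.0004, 0, 0.035, 0, 0, 0, 0, 0.035, 0, 0, 0, 0, 0.035])

```text
time_s: 15.2
position: [0.4671, -0.3059, 0.0388]
tool_rot: [[-0.969, -0.246, 0.001], [-0.246, 0.969, -0.001], [-0.001, -0.001, -1.0]]
ft_force: [-3.6, 4.1, 13.4]
grip_width: 0.045
gripper_force: 48.0
```

creep_tool(ticks=[0, 0, -0.001, 0, 0.055, 0, 0, 0, 0, 0.065, 0, 0, 0, 0, 0.07, 0, 0, 0, 0, 0.07, 0, 0, 0, 0, 0.07, 0, 0, -0.02, 0, 0.07, 0, 0, -0.04, 0, 0.085, 0, 0, -0.04, 0, 0.085, 0, 0, -0.03, 0, 0.085, 0, 0, 0, 0, 0.085])

```text
time_s: 16.2
position: [0.4682, -0.3069, 0.1723]
tool_rot: [[-0.969, -0.246, 0.006], [-0.246, 0.969, -0.006], [-0.004, -0.007, -1.0]]
ft_force: [0.6, 0.1, -0.7]
grip_width: 0.0855
gripper_force: 0.0
```

```bash
python3 - <<'E'
from h import *
goto(.629,.188,.17)
a=get_image('scene');b=get_image('top');np.savez('scene1.npz',**a);np.savez('top1.npz',**b)
o=np.zeros((600,800,3),np.uint8)
o[:300,:400]=cv2.resize(a['pixels'][150:225,170:270],(400,300))
o[:300,400:]=cv2.resize(a['pixels'][230:305,350:450],(400,300))
o[300:,:400]=cv2.resize(a['pixels'][250:325,265:365],(400,300))
o[300:,400:]=cv2.resize(b['pixels'][150:225,165:265],(400,300))
cv2.imwrite('pics/s6.png',o[:,:,::-1])
E
```

```text
tool delta [-2.775e-01  4.403e-01  4.000e-04] yaw y-axis 104.2
```

View pics/s6.png

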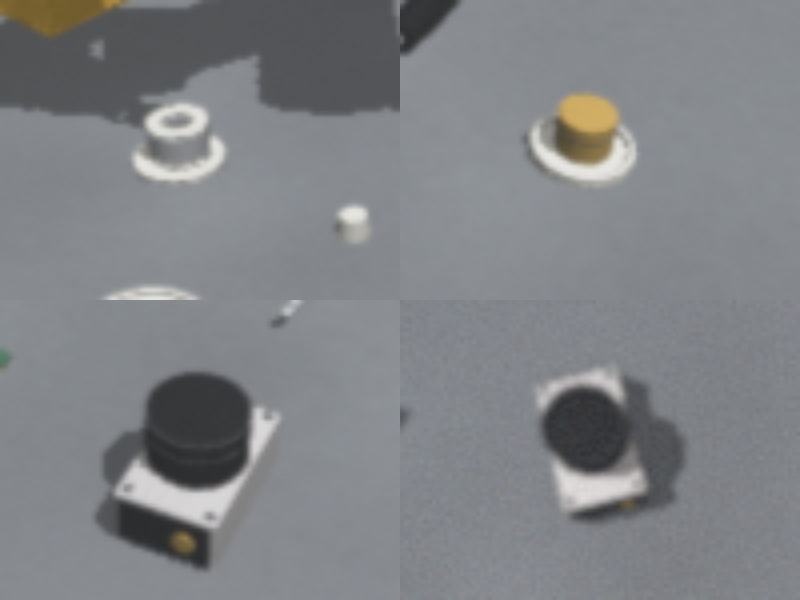

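The spool is seated on the spindle and the brass tin is in its dish (lid at crop (587,110)). The black tin top is centred at scene (314.2,278) and top (211.5,181.5).

creep_tool(ticks=[-0.011, 0.018, 0, 0, 0.085, -0.023, 0.037, 0, 0, 0.085, -0.023, 0.037, 0, 0, 0.085, -0.023, 0.037, 0, 0, 0.085, -0.023, 0.037, 0, 0, 0.085, -0.023, 0.037, 0, 0, 0.085, -0.023, 0.037, 0, 0, 0.085, -0.023, 0.037, 0, 0, 0.085, -0.023, 0.037, 0, 0, 0.085, -0.023, 0.037, 0, 0, 0.085])

```text
time_s: 17.3
position: [0.5919, 0.0898, 0.1663]
tool_rot: [[-0.969, -0.246, -0.003], [-0.246, 0.969, 0.0], [0.003, 0.001, -1.0]]
ft_force: [1.2, -0.4, 0.1]
grip_width: 0.0851
gripper_force: 0.0
```

creep_tool(ticks=[-0.023, 0.037, 0, 0, 0.085, -0.023, 0.037, 0, 0, 0.085, -0.0115, 0.0175, 0, 0, 0.085, 0, 0, 0, 0, 0.085, 0, 0, 0, 0, 0.085])

```text
time_s: 17.8
position: [0.6248, 0.1905, 0.1665]
tool_rot: [[-0.969, -0.246, -0.003], [-0.246, 0.969, -0.001], [0.003, 0.0, -1.0]]
ft_force: [0.4, -1.0, 0.1]
grip_width: 0.0852
gripper_force: 0.0
```

```bash
python3 - <<'E'
from h import *
t=dict(np.load('top1.npz'));s=dict(np.load('scene1.npz'))
print(ray(s,[314.2-.4,278-.4],.066).round(4),ray(t,[211.5-.4,181.5-.4],.066).round(4))
goto(.629,.188,.065)
E
```

```text
[[0.6303 0.188  0.066 ]] [[0.6313 0.1844 0.066 ]]
tool delta [-0.0037 -0.0035  0.1015] yaw y-axis 104.2
```

Tin at about (0.631, 0.186), so tool delta is (-0.005, -0.006, 0.101).

creep_tool(ticks=[-0.0045, -0.0055, 0, 0, 0.085, 0, 0, 0.03, 0, 0.085, 0, 0, 0.03, 0, 0.085, 0, 0, 0.025, 0, 0.085, 0, 0, 0.012, 0, 0.085, 0, 0, 0.004, 0, 0.085, 0, 0, 0, 0, 0.085, 0, 0, 0, 0, 0.085])

```text
time_s: 18.6
position: [0.6318, 0.1863, 0.0686]
tool_rot: [[-0.969, -0.245, 0.002], [-0.245, 0.969, 0.0], [-0.002, -0.0, -1.0]]
ft_force: [0.5, 0.5, 0.5]
grip_width: 0.0852
gripper_force: 0.0
```

```bash
python3 -c "
from h import *
goto(.631,.1862,.065)"
```

```text
tool delta [0.0008 0.0001 0.0036] yaw y-axis 104.2
```

creep_tool(ticks=[0, 0, 0.003, 0, 0.085, 0, 0, 0, 0, 0.07, 0, 0, 0, 0, 0.06, 0, 0, 0, 0, 0.045, 0, 0, 0, 0, 0.045, 0, 0, 0, 0, 0.045, 0, 0, 0, 0, 0.045, 0, 0, 0, 0, 0.045], clamp_n=40)

```text
time_s: 19.4
position: [0.6314, 0.1867, 0.0649]
tool_rot: [[-0.969, -0.246, 0.001], [-0.246, 0.969, 0.0], [-0.001, -0.0, -1.0]]
ft_force: [-0.7, 1.9, 5.3]
grip_width: 0.0545
gripper_force: 42.8
```

creep_tool(ticks=[0, 0, -0.005, 0, 0.045, 0, 0, -0.015, 0, 0.045, 0, 0, -0.03, 0, 0.045, 0, 0, -0.03, 0, 0.045, 0, 0, -0.02, 0, 0.045, 0, 0, 0, 0, 0.045, 0, 0, 0, 0, 0.045])

```text
time_s: 20.1
position: [0.6307, 0.1864, 0.1632]
tool_rot: [[-0.969, -0.246, -0.001], [-0.246, 0.969, -0.0], [0.001, 0.0, -1.0]]
ft_force: [-0.2, 0.4, -2.3]
grip_width: 0.0546
gripper_force: 42.6
```

```bash
python3 -c "
from h import *
goto(.6245,-.1697,.12)"
```

```text
tool delta [ 0.0934 -0.3437  0.0433] yaw y-axis 104.2
```

creep_tool(ticks=[0.0054, -0.0197, 0, 0, 0.045, 0.01, -0.038, 0, 0, 0.045, 0.01, -0.038, 0, 0, 0.045, 0.01, -0.038, 0, 0, 0.045, 0.011, -0.038, 0, 0, 0.045, 0.011, -0.038, 0, 0, 0.045, 0.011, -0.038, 0, 0, 0.045, 0.01, -0.038, 0, 0, 0.045, 0.01, -0.038, 0, 0, 0.045, 0.005, -0.02, 0, 0, 0.045])

```text
time_s: 21.1
position: [0.6241, -0.1724, 0.162]
tool_rot: [[-0.97, -0.243, -0.003], [-0.243, 0.97, 0.001], [0.003, 0.002, -1.0]]
ft_force: [0.7, 0.3, -1.7]
grip_width: 0.055
gripper_force: 42.6
```

creep_tool(ticks=[0, 0, 0.02, 0, 0.045, 0, 0, 0.03, 0, 0.045, 0, 0, 0.02, 0, 0.045, 0, 0, 0, 0, 0.045, 0, 0, 0, 0, 0.045])

```text
time_s: 21.6
position: [0.625, -0.1692, 0.0939]
tool_rot: [[-0.969, -0.246, -0.001], [-0.246, 0.969, 0.001], [0.001, 0.001, -1.0]]
ft_force: [-0.6, -0.5, -1.2]
grip_width: 0.0547
gripper_force: 42.7
```

```bash
python3 -c "
from h import *
goto(.6245,-.1697,.034)"
```

```text
tool delta [ 0.0005 -0.0004  0.0599] yaw y-axis 104.2
```

creep_tool(ticks=[0, 0, 0.025, 0, 0.045, 0, 0, 0.02, 0, 0.045, 0, 0, 0.008, 0, 0.045, 0, 0, 0.003, 0, 0.045, 0, 0, 0.001, 0, 0.045, 0, 0, 0, 0, 0.045, 0, 0, 0, 0, 0.045])

```text
time_s: 22.3
position: [0.6254, -0.1698, 0.0382]
tool_rot: [[-0.969, -0.246, 0.001], [-0.246, 0.969, -0.001], [-0.001, -0.001, -1.0]]
ft_force: [0.3, 1.0, -1.3]
grip_width: 0.0547
gripper_force: 42.7
```

creep_tool(ticks=[0, 0, 0.001, 0, 0.045, 0, 0, 0.001, 0, 0.045, 0, 0, 0, 0, 0.045, 0, 0, 0, 0, 0.045])

```text
time_s: 22.7
position: [0.625, -0.1696, 0.0352]
tool_rot: [[-0.969, -0.246, -0.0], [-0.246, 0.969, 0.0], [0.0, 0.0, -1.0]]
ft_force: [-0.5, -0.3, -1.0]
grip_width: 0.0544
gripper_force: 42.7
```

creep_tool(ticks=[0, 0, 0.0007, 0, 0.045, 0, 0, 0.0005, 0, 0.045, 0, 0, 0, 0, 0.045, 0, 0, 0, 0, 0.045])

```text
time_s: 23.1
position: [0.625, -0.1696, 0.034]
tool_rot: [[-0.969, -0.246, -0.0], [-0.246, 0.969, 0.0], [0.0, 0.0, -1.0]]
ft_force: [0.1, 0.3, -1.8]
grip_width: 0.0545
gripper_force: 42.8
```

creep_tool(ticks=[0, 0, 0.0007, 0, 0.045, 0, 0, 0.0005, 0, 0.045, 0, 0, 0, 0, 0.045, 0, 0, 0, 0, 0.045])

```text
time_s: 23.5
position: [0.625, -0.1696, 0.0339]
tool_rot: [[-0.969, -0.246, 0.0], [-0.246, 0.969, -0.0], [-0.0, -0.0, -1.0]]
ft_force: [-2.8, 0.4, 7.4]
grip_width: 0.0547
gripper_force: 43.5
```

creep_tool(ticks=[0, 0, -0.0007, 0, 0.06, 0, 0, 0, 0, 0.068, 0, 0, 0, 0, 0.075, 0, 0, 0, 0, 0.075, 0, 0, 0, 0, 0.075, 0, 0, -0.02, 0, 0.075, 0, 0, -0.04, 0, 0.085, 0, 0, -0.04, 0, 0.085, 0, 0, -0.02, 0, 0.085, 0, 0, 0, 0, 0.085])

```text
time_s: 24.5
position: [0.6261, -0.17, 0.157]
tool_rot: [[-0.969, -0.246, 0.006], [-0.246, 0.969, -0.003], [-0.005, -0.004, -1.0]]
ft_force: [-0.1, -0.2, 0.3]
grip_width: 0.0852
gripper_force: 0.0
```

```bash
python3 - <<'E'
from h import *
goto(.6295,.187,.15)
a=get_image('scene');b=get_image('top');np.savez('scene2.npz',**a);np.savez('top2.npz',**b)
o=np.zeros((600,800,3),np.uint8)
o[:300,:400]=cv2.resize(a['pixels'][195:270,155:255],(400,300))
o[:300,400:]=cv2.resize(b['pixels'][150:225,295:395],(400,300))
o[300:,:400]=cv2.resize(a['pixels'][250:325,265:365],(400,300))
o[300:,400:]=cv2.resize(b['pixels'][150:225,165:265],(400,300))
cv2.imwrite('pics/s7.png',o[:,:,::-1])
E
```

```text
tool delta [-0.091   0.3452  0.006 ] yaw y-axis 104.2
```

View pics/s7.png

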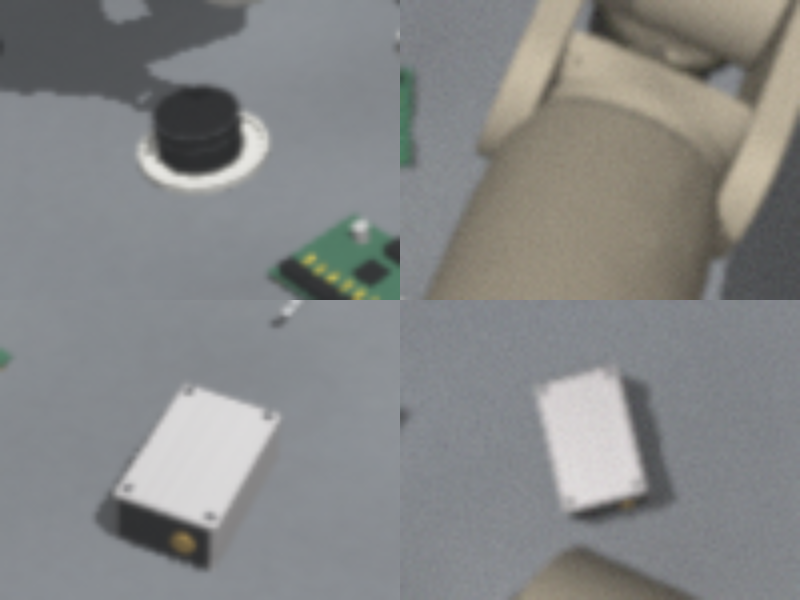

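The black tin is seated in its dish (crop (197,140)). The bare case has its top corners at scene crop (187,383), (280,412), (212,527) and (117,492).

creep_tool(ticks=[-0.005, 0.019, 0, 0, 0.085, -0.01, 0.038, 0, 0, 0.085, -0.01, 0.038, 0, 0, 0.085, -0.01, 0.038, 0, 0, 0.085, -0.01, 0.038, 0, 0, 0.085, -0.01, 0.038, 0, 0, 0.085, -0.01, 0.038, 0, 0, 0.085, -0.01, 0.038, 0, 0, 0.085, -0.01, 0.038, 0, 0, 0.085, -0.006, 0.022, 0, 0, 0.085])

```text
time_s: 25.6
position: [0.6269, 0.1911, 0.1518]
tool_rot: [[-0.969, -0.248, -0.003], [-0.248, 0.969, 0.0], [0.003, 0.001, -1.0]]
ft_force: [-0.7, -0.2, 0.2]
grip_width: 0.0849
gripper_force: 0.0
```

```bash
python3 - <<'E'
from h import *
t=dict(np.load('top2.npz'));s=dict(np.load('scene2.npz'))
f=lambda L,o:[((u-1.5)/4+o[0],(v-1.5)/4+o[1]) for u,v in L]
print(rect(ray(s,f([(187,83),(280,112),(212,227),(117,192)],(265,250)),.034)))
print(rect(ray(t,f([(135,87),(217,67),(248,193),(168,216)],(165,150)),.034)))
goto(.6295,.187,.03)
E
```

```text
(array([626.1, 187.3]), array([92.4, 54.7]), 13.5)
(array([629.9, 185.6]), array([94.1, 58. ]), 15.0)
tool delta [-0.0019 -0.0048  0.1218] yaw y-axis 104.4
```

creep_tool(ticks=[0, -0.0045, 0, 0, 0.085, 0, 0, 0.03, 0, 0.085, 0, 0, 0.04, 0, 0.085, 0, 0, 0.03, 0, 0.085, 0, 0, 0.015, 0, 0.085, 0, 0, 0.004, 0, 0.085, 0, 0, 0, 0, 0.085, 0, 0, 0, 0, 0.085])

```text
time_s: 26.4
position: [0.6303, 0.1829, 0.036]
tool_rot: [[-0.969, -0.246, 0.003], [-0.246, 0.969, 0.0], [-0.003, -0.0, -1.0]]
ft_force: [-0.6, 0.2, 0.4]
grip_width: 0.085
gripper_force: 0.0
```

```bash
python3 -c "
from h import *
goto(.628,.1865,.0315)"
```

```text
tool delta [0.0014 0.0041 0.0045] yaw y-axis 104.2
```

creep_tool(ticks=[0.0014, 0.004, 0.004, 0, 0.085, 0, 0, 0, 0, 0.085, 0, 0, 0, 0, 0.07, 0, 0, 0, 0, 0.062, 0, 0, 0, 0, 0.05, 0, 0, 0, 0, 0.05, 0, 0, 0, 0, 0.05, 0, 0, 0, 0, 0.05, 0, 0, 0, 0, 0.05, 0, 0, 0, 0, 0.05], clamp_n=60)

```text
time_s: 27.4
position: [0.6275, 0.1865, 0.0312]
tool_rot: [[-0.969, -0.246, 0.001], [-0.246, 0.969, 0.0], [-0.001, 0.0, -1.0]]
ft_force: [-1.6, 0.6, 5.7]
grip_width: 0.0565
gripper_force: 66.6
```

creep_tool(ticks=[0, 0, -0.004, 0, 0.05, 0, 0, -0.012, 0, 0.05, 0, 0, -0.02, 0, 0.05, 0, 0, -0.025, 0, 0.05, 0, 0, -0.015, 0, 0.05, 0, 0, 0, 0, 0.05, 0, 0, 0, 0, 0.05])

```text
time_s: 28.1
position: [0.6269, 0.1863, 0.1063]
tool_rot: [[-0.969, -0.246, -0.001], [-0.246, 0.969, -0.0], [0.001, 0.0, -1.0]]
ft_force: [0.3, -0.5, -2.6]
grip_width: 0.0569
gripper_force: 65.8
```

```bash
python3 - <<'E'
from h import *
goto(.4655,.0084,.1)
t=dict(np.load('top0.npz'));h=hsv(t);w=((h[...,1]<50)&(h[...,2]>165)).astype(np.uint8)
s=dict(np.load('scene0.npz'));h=hsv(s);v=((h[...,1]<50)&(h[...,2]>165)).astype(np.uint8)
for i,m,b in((t,w,(255,215,305,272)),(s,v,(265,210,330,250))):print((cv2.boxPoints(cv2.minAreaRect((blob(i,m,b,.007)[:,:2]*1000).astype(np.float32)))).round(1).tolist())
E
```

```text
tool delta [ 0.2002 -0.1328  0.0064] yaw y-axis 104.2
[[397.6000061035156, -18.299999237060547], [515.9000244140625, -50.599998474121094], [539.0, 34.0], [420.70001220703125, 66.4000015258789]]
[[391.3999938964844, -21.0], [509.3999938964844, -52.5], [533.7999877929688, 38.900001525878906], [415.79998779296875, 70.30000305175781]]
```

creep_tool(ticks=[0.016, -0.011, 0, 0, 0.05, 0.032, -0.021, 0, 0, 0.05, 0.034, -0.023, 0, 0, 0.05, 0.034, -0.023, 0, 0, 0.05, 0.034, -0.023, 0, 0, 0.05, 0.034, -0.023, 0, 0, 0.05, 0.016, -0.01, 0, 0, 0.05, 0, 0, 0, 7.4, 0.05, 0, 0, 0, 7.4, 0.05, 0, 0, 0, 7.3, 0.05])

```text
time_s: 29.1
position: [0.4656, 0.0072, 0.1057]
tool_rot: [[-0.99, 0.143, -0.002], [0.143, 0.99, 0.0], [0.002, 0.0, -1.0]]
ft_force: [0.0, -1.0, -2.7]
grip_width: 0.0568
gripper_force: 65.7
```

creep_tool(ticks=[0, 0, 0, 7.3, 0.05, 0, 0, 0, 0, 0.05, 0, 0, 0, 0, 0.05])

```text
time_s: 29.4
position: [0.4659, 0.0074, 0.106]
tool_rot: [[-0.966, 0.259, -0.001], [0.259, 0.966, 0.0], [0.001, -0.0, -1.0]]
ft_force: [0.4, 0.1, -2.6]
grip_width: 0.057
gripper_force: 65.7
```

```bash
python3 -c "
from h import *
goto(.465,.007,.034)"
```

```text
tool delta [ 0.0007 -0.0006  0.072 ] yaw y-axis 75.0
```

Lower to just above the rim and check the fit.

creep_tool(ticks=[0, 0, 0.02, 0, 0.05, 0, 0, 0.025, 0, 0.05, 0, 0, 0.01, 0, 0.05, 0, 0, 0.003, 0, 0.05, 0, 0, 0, 0, 0.05, 0, 0, 0, 0, 0.05])

```text
time_s: 30.0
position: [0.4667, 0.0072, 0.0492]
tool_rot: [[-0.965, 0.261, 0.001], [0.261, 0.965, -0.0], [-0.001, 0.0, -1.0]]
ft_force: [-0.2, 0.0, -1.9]
grip_width: 0.0569
gripper_force: 65.5
```

```bash
python3 - <<'E'
from h import *
goto(.465,.007,.034)
b=get_image('scene');cv2.imwrite('pics/s8.png',cv2.resize(b['pixels'][180:260,245:351],(795,600))[:,:,::-1])
E
```

```text
tool delta [ 0.0016 -0.0007  0.0152] yaw y-axis 74.9
```

View pics/s8.png

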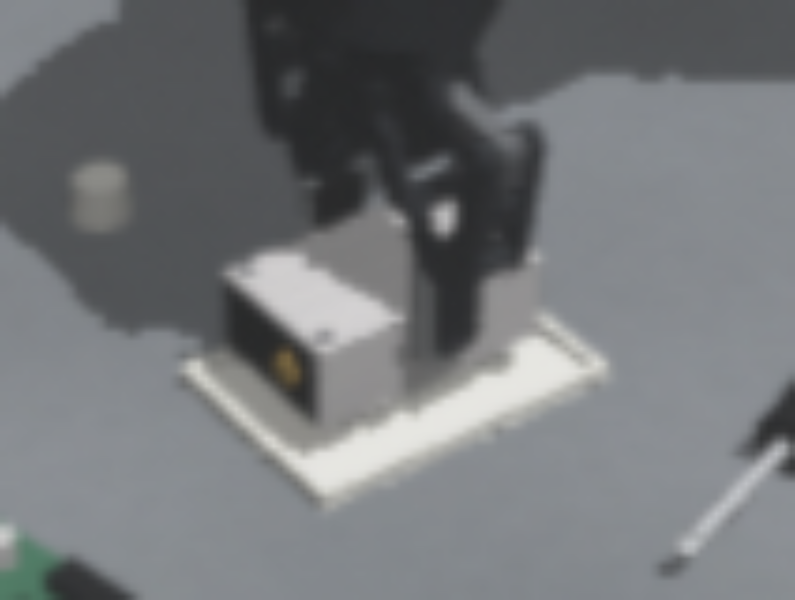

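The case hangs level over the tray: its top corners are at crop (225,275), (318,350), (540,258), and the tray rim corners are at (183,368), (325,495), (605,365). I'll compare both in the same camera.

```bash
python3 - <<'E'
from h import *
s=dict(np.load('scene0.npz'))
f=lambda L:[((u-3.2)/7.5+245,(v-3.2)/7.5+180) for u,v in L]
C=ray(s,f([(225,275),(318,350),(540,258)]),.0522)[:,:2]*1000
T=ray(s,f([(183,368),(325,495),(605,365)]),.007)[:,:2]*1000
print(C.round(1).tolist(),T.round(1).tolist())
for P in(C,T):print((P[0]+P[2])/2,np.linalg.norm(P[0]-P[1]),np.linalg.norm(P[1]-P[2]),np.degrees(np.arctan2(*(P[1]-P[2])[::-1])))
E
```

```text
[[504.8, -32.0], [517.1, 19.4], [430.5, 44.6]] [[509.3, -49.4], [530.9, 33.1], [416.1, 63.0]]
[467.66848467   6.28688111] 52.78571692103913 90.12594298048793 -16.227178517360734
[462.73115389   6.7959837 ] 85.31890108568372 118.60180334900265 -14.59819733183475
```

creep_tool(ticks=[0.004, 0.0015, 0, 0, 0.05, 0, 0, 0, 0, 0.05, 0, 0, 0.006, 0, 0.05, 0, 0, 0.005, 0, 0.05, 0, 0, 0.002, 0, 0.05, 0, 0, 0, 0, 0.05, 0, 0, 0, 0, 0.05])

```text
time_s: 30.75
position: [0.4628, 0.0098, 0.0354]
tool_rot: [[-0.965, 0.262, -0.0], [0.262, 0.965, 0.0], [0.0, -0.0, -1.0]]
ft_force: [0.7, -0.5, -2.9]
grip_width: 0.0571
gripper_force: 65.6
```

creep_tool(ticks=[0, 0, 0.001, 0, 0.05, 0, 0, 0.0005, 0, 0.05, 0, 0, 0, 0, 0.05, 0, 0, 0, 0, 0.05])

```text
time_s: 31.15
position: [0.4628, 0.0098, 0.0342]
tool_rot: [[-0.965, 0.262, 0.0], [0.262, 0.965, -0.0], [-0.0, 0.0, -1.0]]
ft_force: [-0.1, 0.2, 0.8]
grip_width: 0.0567
gripper_force: 65.9
```

Touching (the weight is off the wrist). A final small press confirms it, then release and retreat.

creep_tool(ticks=[0, 0, 0.0005, 0, 0.05, 0, 0, 0, 0, 0.05, 0, 0, 0, 0, 0.05])

```text
time_s: 31.45
position: [0.4629, 0.0098, 0.0341]
tool_rot: [[-0.965, 0.262, 0.001], [0.262, 0.965, -0.0], [-0.001, -0.0, -1.0]]
ft_force: [-3.0, 0.3, 8.9]
grip_width: 0.057
gripper_force: 67.1
```

creep_tool(ticks=[0, 0, -0.0007, 0, 0.062, 0, 0, 0, 0, 0.07, 0, 0, 0, 0, 0.077, 0, 0, 0, 0, 0.077, 0, 0, 0, 0, 0.077, 0, 0, -0.02, 0, 0.08, 0, 0, -0.04, 0, 0.085, 0, 0, -0.04, 0, 0.085, 0, 0, -0.04, 0, 0.085, 0, 0, -0.02, 0, 0.085])

```text
time_s: 32.45
position: [0.4634, 0.0097, 0.1974]
tool_rot: [[-0.965, 0.262, 0.004], [0.262, 0.965, -0.001], [-0.005, 0.0, -1.0]]
ft_force: [1.4, 0.4, -0.6]
grip_width: 0.0851
gripper_force: 0.0
```

creep_tool(ticks=[0.04, 0, 0, 0, 0.085, 0.04, 0, 0, 0, 0.085, 0.04, 0, 0, 0, 0.085, 0, 0, 0, 0, 0.085, 0, 0, 0, 0, 0.085])

```text
time_s: 32.95
position: [0.3469, 0.0413, 0.1946]
tool_rot: [[-0.965, 0.262, 0.001], [0.262, 0.965, -0.0], [-0.001, 0.0, -1.0]]
ft_force: [-0.1, -1.0, 0.3]
grip_width: 0.0851
gripper_force: 0.0
```

```bash
python3 - <<'E'
from h import *
a=get_image('scene');b=get_image('top')
o=np.zeros((600,800,3),np.uint8)
o[:300]=cv2.resize(a['pixels'][150:300,20:420],(800,300))
o[:300,:]=cv2.resize(a['pixels'][165:285,150:470],(800,300))
o[300:,:]=cv2.resize(b['pixels'][150:285,150:510],(800,300))
cv2.imwrite('pics/s9.png',o[:,:,::-1])
E
```

```text
(no output)
```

View pics/s9.png

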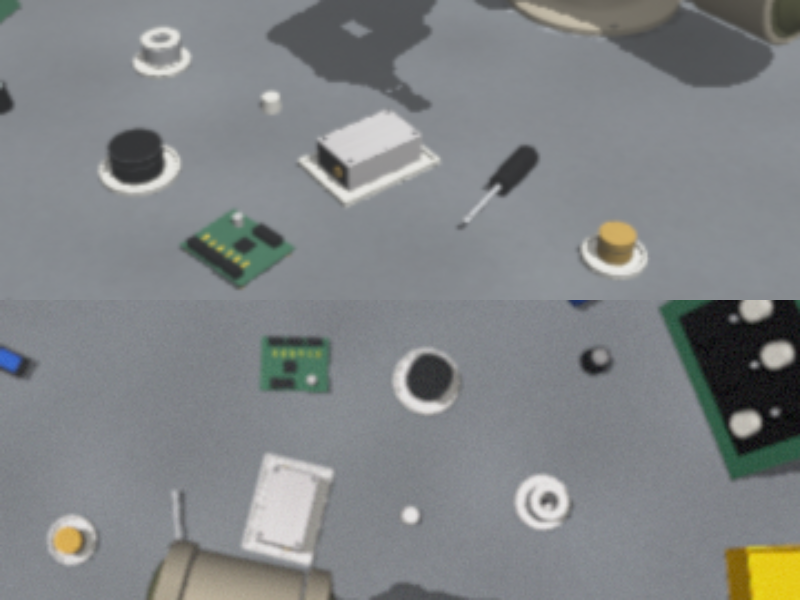

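All four things are in place: the case lies flat in the tray at (288,508) in the top view, the spool is on its post at (545,500), the tins are in their dishes at (430,378) and (70,541), and the board is untouched.

```bash
python3 -c "
from rig import close_job;print(close_job())"
```

```text
the job is handed in; nothing more can be done
None
```

The job is handed in after about 33 s of robot time: brass tin, spool, black tin and case were placed in that order, the last camera views show each in its own place, and the circuit board was not touched.

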